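# Release the cane chest's drawer catch with a dowel

## Task

Take the plain straight dowel from the stand, feel for the small hole in the grooved steel plate on top of the chest and gently push the spring catch below it down with the dowel until the drawer springs ajar. Then put the dowel back upright in its hole in the stand and pull the drawer out all the way to its stop. Leave the other things where they stand.

Things in the scene. Friction and masses are not known exactly. Their poses are not given: they have to be found in the camera images.
- dowel_mid (a point): centre (half-way up) of the loose plain straight wooden dowel, 12 mm in diameter, 160 mm long, 20 g, edge of the foot slightly chamfered; its z axis is its length, foot at -z, so the foot's end is 80 mm below this point. It stands upright, with slight play, in one of the stand's three holes (which one varies), 120 mm of it showing above the stand
- dowel_tip (a point): the foot's end (lower end) of the dowel, on its axis; the end that goes into the holes
- stand: dark wooden block fixed to the table, 60 (x) x 190 (y) x 50 mm high, origin at the centre of its underside; three blind round holes 16 mm wide and 40 mm deep (floor 10 mm above the table), mouths chamfered by 2 mm, in a row along its y axis at y = -62, 0 and +62 mm
- chest: wooden chest fixed to the table, 160 (x, front to back) x 200 (y) x 130 mm high, origin at the centre of its underside, drawer front facing -x. On top a steel plate 44 (x) x 110 (y) x 4 mm; two flared lips on it form a straight groove along y, 14.5 mm wide at the floor, 26.5 mm at the top, 6 mm deep; in the groove's floor is one round hole 15 mm wide, mouth chamfered 1.5 mm
- hole_mid (a point): point on the groove's floor (the plate's upper face, 134 mm above the table), on the groove's centre line; axes as the chest's. The plate was refitted by hand: the hole's centre lies on the centre line, anywhere up to 12 mm either way along the chest's y from this point, and is not measured. The catch's steel pad lies 26 mm below, under the whole stretch, and moves straight down
- catch (a joint): travel of the spring catch, m, 0 = up (latched), grows as it is pressed down; starts at about 5 N, takes about 7 N at 8 mm, where it lets go of the drawer; rigid stop at 13 mm. Dowel forces over 30 N on the chest, plate or catch, even for a moment (a fast bump), do harm
- drawer (a joint): travel of the drawer out of the chest towards the chest's -x, m; 0 = shut and latched, springs by itself to about 0.025 when the catch lets go (hold the catch down for about half a second), then slides with about 3 N of friction to its stop at 0.08 and stays where it is left
- drawer_handle (a point): middle of the drawer's dark steel bar handle: a bar 90 mm long along the chest's y and about 10 mm thick, 35 mm in front of the drawer's face and 100 mm above the table; can be hooked or pinched from above; axes as the chest's
- brush: loose upright paint brush with grey bristles at the top, 170 mm tall, handle 12 mm, in another hole of the stand; not to be disturbed; origin at its lower end
- bodkin: loose upright steel bodkin with a thick wooden bulb handle at the top, 138 mm tall, in another hole of the stand; not to be disturbed; origin at its lower end
- paint_jar: loose glass paint jar 60 mm wide, 75 mm tall with black lid; bystander; origin under its centre
- bowl: loose white bowl 100 mm wide, 45 mm high; bystander; origin under its centre
- hoop: loose wooden hoop 140 mm wide, 12 mm high, lying flat; bystander; origin under its centre
- mallet: loose hammer lying flat; bystander; origin on its underside
- mug: loose terracotta mug 80 mm wide, 90 mm tall; bystander; origin under its centre
Things that resemble listed ones, but are neither listed nor needed, are in the scene too. Leave any pink or white look-alike of the stand alone.

How it is judged:
By the outcome, as a careful person would: the job done as asked, in the order asked, and still so for the second after the job is handed in, with the robot touching nothing.
It also fails if it takes over 72 s, if anything falls off the work surface, if the arm or the gripper's body presses on something with over 40 N, if the wrist force passes 120 N, or if a joint passes its speed limit or range.

## Robot

A 7-joint arm with a two-finger parallel gripper is mounted at the origin on the work surface. World frame = base frame: x ahead of the robot, y to its left, z up, the work surface at z = 0. Lengths are in m, angles in rad, forces in N, time in s.
With the tool pointing down it reaches from about 0.425 to 0.875 m from the base axis. Payload 4.7 kg.
Tool frame: the origin (TCP) lies between the finger pads; the fingertips stand 14 mm ahead of it and the grasp point (between the pads) lies 5 mm behind it; z points along the fingers, y is the line along which they close (so a half turn about z gives the same grasp; the last joint's range is limited). The gripper opens to 87 mm and grips with 3 to 60 N. Pads are 19 mm wide; open, the fingers measure 117 mm over their backs; the gripper's body (75 mm by 190 mm) begins 51 mm behind the grasp point.
Start: joints at [-1.172, 0.321, -0.07, 1.45, 0.023, 1.371, -0.057], TCP at [0.244, 0.602, 0.206] pointing down, gripper open.
Joint ranges: [-2.86, 2.86], [-0.3, 2.09], [-1.38, 1.24], [0.06, 2.45], [-1.56, 4.7], [0.09, 2.05], [-2.69, 2.69]. Speed limits (rad/s): [2.57, 2.57, 3.14, 3.14, 3.14, 3.14, 3.14].

## Interface

Orientations are given as a rotation vector (axis times angle).
In Python, from bench import get_state, get_image, camera_params, close_job gives the robot as it stands. The module is installed in compiled form; this text tells all that it offers.
- The arm moves only by the tool arm_command, never from a script. Its argument "motion" is a list of rows, each a list of 5 numbers: the finger opening in mm, from 0 to 87, then the shift along the tool's x, y, z in mm, then the turn about the tool's z in degrees. In form: [[gripper, x, y, z, spin], ...]. A call has 1 to 5 rows; each row is the pose to reach, as a shift and turn from the pose commanded when the call began, along the tool's axes at that moment; what a row does not reach only later rows make up. A row lasts 1/12 s, in which the tool goes at most 41.7 mm and 7.16 degrees, less where a joint would pass 70% of its speed; a pose out of reach is approached as far as the arm can. A call with a gripper value outside its range is refused whole. The fingers move at their own pace and stop on an object; "newtons" is the grip in N (left out, the last holds). Time passes only in rows, so rows that repeat a pose let the fingers close. It gives the time, the measured TCP pose, the force, the opening and the grip force at its end, in the units of the state.
- get_state(): the state, without advancing time (a new reading comes with each control period).
- get_image(name): name is "scene" or "top"; returns (picture, depth): 420x560x3 uint8, red, green, blue; 420x560 float32, m along the optical axis (not along the pixel's ray), 0 where there is no reading.
- camera_params(name): a dict with "intrinsics" (3x3 intrinsics, pixels), "extrinsics" (4x4, takes a point from camera to world coordinates). Camera axes: x right, y down, z forward; pixel columns grow to the right and rows downward; lengths in m; the calibration is good to about 2 mm. A picture is of the moment at which its call begins. camera_params takes no time and is no camera call.
- close_job(): hands the job in; it is judged then, once.
The state is a dict: "time": time; "joint_positions": joint angles; "qd": joint speeds; "joint_torque": joint torques, N m; "position": TCP position; "tool_rot": TCP orientation; "ft_force": force on the tool from outside, world axes, zero at the start; "torque": the same for the moment, N m; "grip_width": opening from 0.0 (shut) to 1.0 (fully open); "grip_force": force on a finger pad.
Only numpy, scipy, OpenCV 4.12 (cv2) and the standard library are available. Lean on these libraries where they do the work, as an engineer would, in place of code of your own. Each camera call takes 0.05 s, during which the arm holds its last target. There are 200 camera calls.

## Working session

There is one attempt and no reset: what is moved stays moved. The work goes in short steps, Python scripts to look and compute and a tool call to move; the robot and the scene stay as the last step left them, time stands still between calls to the robot, and variables do not carry over. Pictures are saved under pics/ and viewed, at most 10 in all, crops included, and the job is handed in when it is done.

Besides the shell and the picture viewer there is one more tool, called after "Emit:" as a command line: name --pt "numbers of a row" for each row, then --argument value for the rest. arm_command: Moves the arm, as the interface text tells. Its arguments: {"type":"object","properties":{"motion":{"type":"array"},"newtons":{"type":"number"}},"required":["motion"]}

```bash
mkdir -p pics; cat > h.py <<'E'
import numpy as np, cv2
from bench import *
from scipy.spatial.transform import Rotation as R
def cloud(n):
    im,d=get_image(n); p=camera_params(n); K=np.array(p["intrinsics"]);T=np.array(p["extrinsics"])
    v,u=np.mgrid[:420,:560]
    c=np.stack([(u-K[0,2])/K[0,0]*d,(v-K[1,2])/K[1,1]*d,d],-1)
    return im,d,c@T[:3,:3].T+T[:3,3]
def save(n,im,s=1): cv2.imwrite('pics/'+n,cv2.resize(im[...,::-1],None,fx=s,fy=s,interpolation=cv2.INTER_CUBIC))
E
python3 - <<'E'
from h import *
s=get_state();print({k:np.round(v,3) for k,v in s.items()})
for n in("scene","top"):
    im,d,P=cloud(n);save(n+'1.png',im,1.4);np.savez(n+'1.npz',im=im,d=d,P=P)
    p=camera_params(n);print(np.round(p["intrinsics"],1),np.round(p["extrinsics"],3))
E
```

```text
{'time': np.float64(0.0), 'joint_positions': array([-1.172,  0.322, -0.07 ,  1.452,  0.023,  1.371, -0.057]), 'qd': array([ 0.001, -0.   ,  0.001,  0.   ,  0.001,  0.001, -0.   ]), 'joint_torque': array([-0.0000e+00, -4.9129e+01, -4.0400e-01, -3.1253e+01, -6.4000e-02,
        4.4000e-02,  0.0000e+00]), 'position': array([0.244, 0.602, 0.205]), 'tool_rot': array([-6.010e-01, -3.083e+00,  3.000e-03]), 'ft_force': array([ 0.191,  0.228, -1.026]), 'torque': array([0.011, 0.056, 0.027]), 'grip_force': np.float64(0.0), 'grip_width': np.float64(1.002)}
[[477.6   0.  278. ]
 [  0.  477.6 206.7]
 [  0.    0.    1. ]] [[ 0.587  0.624 -0.517  1.143]
 [ 0.81  -0.457  0.368 -0.443]
 [-0.007 -0.634 -0.773  1.076]
 [ 0.     0.     0.     1.   ]]
[[442.6   0.  274.8]
 [  0.  442.6 210.3]
 [  0.    0.    1. ]] [[-0.024 -0.992  0.122  0.313]
 [-1.     0.026  0.013 -0.002]
 [-0.016 -0.121 -0.992  1.468]
 [ 0.     0.     0.     1.   ]]
```

View pics/scene1.png

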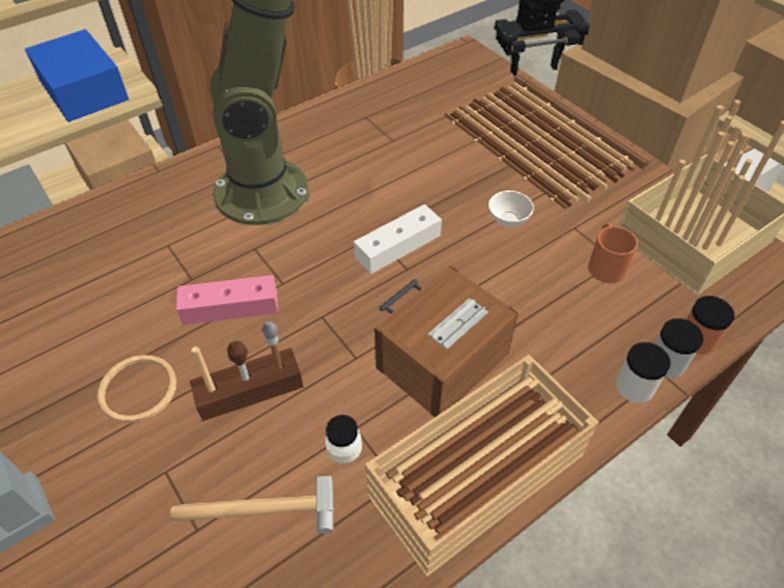

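View pics/top1.png

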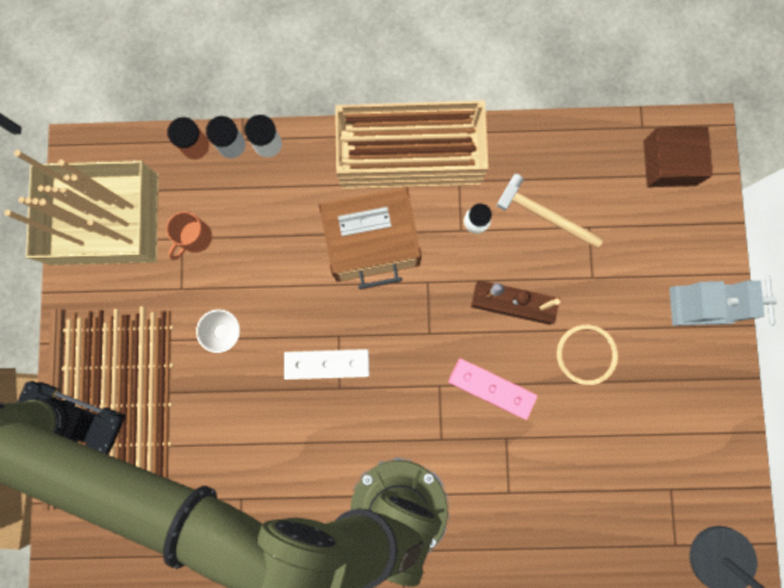

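The scene view shows the dark stand at (247,383), with the light dowel in its left hole, the bodkin in the middle and the brush in the right one. The chest is at (447,335) with its plate at (458,322) and handle at (400,296). The top view shows the stand at (515,303), the dowel at (550,303), the plate at (364,221) and the handle at (380,283).

```bash
cat > m.py <<'E'
from h import *
D={n:np.load(n+'1.npz') for n in("scene","top")}
def rect(p):
    (c,s,a)=cv2.minAreaRect((p[:,:2]*1000).astype(np.float32)); return np.round(c,1),np.round(s,1),round(a,2)
for n in D:
    P=D[n]['P'];im=D[n]['im'].astype(int);hsv=cv2.cvtColor(D[n]['im'],cv2.COLOR_RGB2HSV);x,y,z=P[...,0],P[...,1],P[...,2]
    box={"scene":(130,240,220,300),"top":(332,195,402,234)}[n]
    reg=np.zeros(z.shape,bool);reg[box[1]:box[3],box[0]:box[2]]=1
    m=reg&(abs(z-.05)<.006)&(hsv[...,2]<110)&(D[n]['d']>0); print(n,'stand',m.sum(),rect(P[m]),P[m][:,2].mean())
    m=reg&(z>.06)&(z<.19)&(hsv[...,2]>130)&(hsv[...,1]>60)&(hsv[...,0]<30)
    p=P[m];print('dowel',m.sum());
    for a in np.arange(.05,.19,.02):
        q=p[(p[:,2]>a)&(p[:,2]<a+.02)]
        if len(q):print(round(a,2),len(q),np.round(np.median(q,0)*1000,1))
    box={"scene":(260,180,375,300),"top":(222,130,305,210)}[n]
    reg[:]=0;reg[box[1]:box[3],box[0]:box[2]]=1
    m=reg&(abs(z-.130)<.01)&(hsv[...,1]>60);
    m=cv2.morphologyEx(m.astype(np.uint8),cv2.MORPH_OPEN,np.ones((3,3)))>0;print('chest',m.sum(),rect(P[m]),P[m][:,2].mean())
    m=reg&(z>.122)&(z<.15)&(hsv[...,1]<50)&(hsv[...,2]>90);m=cv2.morphologyEx(m.astype(np.uint8),cv2.MORPH_OPEN,np.ones((2,2)))>0
    print('plate',m.sum(),rect(P[m]),P[m][:,2].mean())
    m=reg&(abs(z-.1)<.015)&(hsv[...,1]<80)&(hsv[...,2]<90);print('handle',m.sum(),rect(P[m]),np.median(P[m],0))
a=cv2.resize(D['scene']['im'][205:255,300:355],None,fx=8,fy=8,interpolation=cv2.INTER_CUBIC)
b=cv2.resize(D['top']['im'][140:175,232:287],None,fx=6,fy=6,interpolation=cv2.INTER_CUBIC)
c=np.zeros((400,780,3),np.uint8);c[:,:440]=a;c[:210,445:775]=b
b=cv2.resize(D['top']['im'][195:235,332:402],None,fx=4.6,fy=4.6,interpolation=cv2.INTER_CUBIC);c[214:214+b.shape[0],445:445+b.shape[1]]=b
save('crop1.png',c)
E
python3 m.py
```

```text
scene stand 1335 (array([ 468.2, -282.9]), array([188.1,  62.2]), 75.96) 0.050248758687106175
dowel 179
0.05 11 [ 456.6 -343.2   64.4]
0.07 27 [ 456.8 -341.8   81.2]
0.09 30 [ 457.4 -341.5   98.6]
0.11 34 [ 457.4 -341.6  120.3]
0.13 30 [ 456.5 -341.3  140.7]
0.15 38 [ 456.  -342.2  163.3]
0.17 9 [ 452.8 -342.8  171. ]
chest 3748 (array([626.3,  48. ]), array([163. , 204.9]), 9.56) 0.12991474744349207
plate 653 (array([ 848.5, -173.1]), array([ 90.3, 794.2]), 40.97) 0.1402095822798715
handle 123 (array([519.8,  26.5]), array([24.9, 92.4]), 8.41) [0.51544074 0.02433113 0.1044069 ]
top stand 532 (array([ 463.1, -282.4]), array([189.3,  59.8]), 75.53) 0.050230203552640414
dowel 54
0.05 4 [ 449.2 -337.9   66.5]
0.07 8 [ 447.6 -338.3   80.7]
0.09 9 [ 446.7 -337.8  100.8]
0.11 5 [ 448.6 -338.4  120.2]
0.13 8 [ 446.7 -338.7  139.7]
0.15 13 [ 448.2 -339.   164.6]
0.17 7 [ 448.8 -340.3  172.3]
chest 2796 (array([623.3,  47.3]), array([163.5, 201.6]), 9.52) 0.12971161612140192
plate 491 (array([487.5,  28.2]), array([353.6, 110.4]), 9.62) 0.13973466695638745
handle 68 (array([519.8,  27.8]), array([35. , 92.2]), 10.53) [0.50699252 0.03318723 0.10405963]
```

View pics/crop1.png

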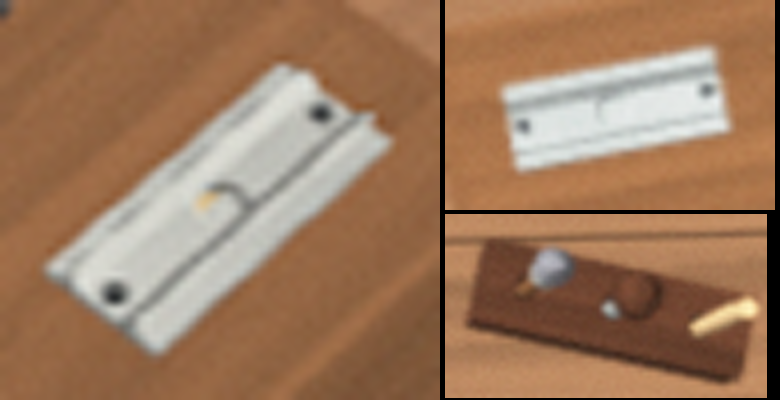

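The crops show the plate with two dark screws, and between them a hole rim near (228,203) in the scene crop and (603,103) in the top crop. The dowel stands in the right end hole of the stand, as seen from above.

```bash
cat > r.py <<'E'
from h import *
yaw=np.deg2rad(9.55);ex=np.array([np.cos(yaw),np.sin(yaw)]);ey=np.array([-np.sin(yaw),np.cos(yaw)])
C=np.array([.625,.0477]);out=[]
for n in("scene","top"):
    D=np.load(n+'1.npz');P=D['P'];im=D['im'];hsv=cv2.cvtColor(im,cv2.COLOR_RGB2HSV)
    q=(P[...,:2]-C);lx,ly=q@ex,q@ey
    m=(abs(lx)<.07)&(abs(ly)<.09)&(P[...,2]>.12)&(hsv[...,1]<50)&(hsv[...,2]>90)
    m=m.astype(np.uint8);k,l,s,_=cv2.connectedComponentsWithStats(m);i=1+np.argmax(s[1:,4]);m=l==i
    c=cv2.minAreaRect((P[m][:,:2]*1000).astype(np.float32));print(n,c,np.array([lx[m].min(),lx[m].max(),ly[m].min(),ly[m].max()]).round(4), 'local', np.array([lx[m].min()+lx[m].max(),ly[m].min()+ly[m].max()])/2)
    p=camera_params(n);K=np.array(p["intrinsics"]);T=np.linalg.inv(p["extrinsics"])
    # rectified grid at z=.134, 6 px/mm, local x -40..40 , y -60..60
    yy,xx=np.meshgrid(np.arange(-60,60,1/6),np.arange(33,-33,-1/6))
    W=np.concatenate([C+(xx[...,None]*ex+yy[...,None]*ey)/1000,np.full(xx.shape+(1,),.134)],-1)
    c=W@T[:3,:3].T+T[:3,3];uv=(c@K.T);uv=(uv[...,:2]/uv[...,2:]).astype(np.float32)
    o=cv2.remap(im,uv[...,0],uv[...,1],cv2.INTER_CUBIC)[60:340].copy()
    for k in range(-50,51,10): cv2.line(o,((k+60)*6,0),((k+60)*6,8 if k else 20),(255,0,0),1)
    out.append(o)
save('rect.png',np.vstack(out))
E
python3 r.py
```

```text
scene ((643.7994384765625, 59.069602966308594), (48.687355041503906, 113.41786193847656), 10.226194381713867) [-0.0046  0.0445 -0.0486  0.0645] local [0.01995257 0.00795006]
top ((642.2753295898438, 57.0067024230957), (46.60366439819336, 110.87992858886719), 9.837549209594727) [-0.0048  0.0421 -0.0492  0.0617] local [0.01866532 0.00627417]
```

View pics/rect.png

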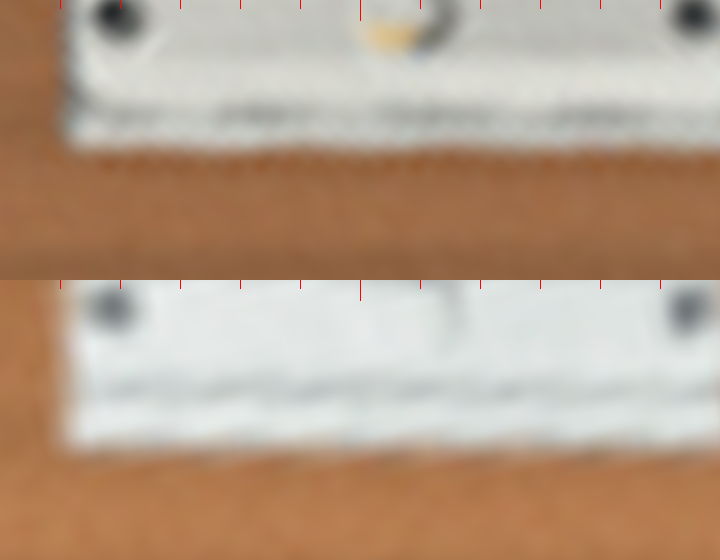

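The rectified views show the hole rim between about 0.5 and 16 mm, so the hole's centre is about 8 mm along +y from the chest-centre tick. The screws' midpoint, taken as hole_mid, is at about +7.2 mm. Next I plan the moves to the dowel.

```bash
cat >> h.py <<'E'
def pose():
    s=get_state();Rm=R.from_rotvec(s['tool_rot']).as_matrix();return np.array(s['position']),np.degrees(np.arctan2(Rm[1,1],Rm[0,1])),Rm
def plan(wps,step=.16):
    "wps: (x,y,z,yaw of tool y deg); prints one [x,y,z,spin] per call"
    p,yaw,Rm=pose();print('at',p.round(4),round(yaw,2),'tilt',round(np.degrees(np.arccos(-Rm[2,2])),2))
    for w in wps:
        t=np.array(w[:3]);k=int(max(1,np.ceil(np.linalg.norm(t-p)/step),np.ceil(abs(w[3]-yaw)/33)))
        d=(t-p)/k;dy=(w[3]-yaw)/k
        for _ in range(k):
            a=np.radians(yaw);ty=np.array([np.cos(a),np.sin(a),0]);tx=np.cross(ty,[0,0,-1])
            print(np.round([d@tx*1e3,d@ty*1e3,-d[2]*1e3,-dy],1).tolist());yaw+=dy
        p=t
E
python3 -c "
from h import *
plan([(.42,.42,.28,45),(.56,.15,.28,15),(.53,-.2,.28,-8),(.450,-.341,.26,-14.2)])"
```

```text
at [0.2439 0.602  0.2053] 67.96 tilt 0.1
[-115.8, -51.3, -37.4, 11.5]
[-123.7, -27.2, -37.4, 11.5]
[-145.0, -46.0, -0.0, 15.0]
[-151.9, -6.9, -0.0, 15.0]
[-110.1, -39.9, -0.0, 7.7]
[-114.4, -24.8, -0.0, 7.7]
[-116.7, -9.3, -0.0, 7.7]
[-75.4, -29.8, 10.0, 3.1]
[-76.9, -25.7, 10.0, 3.1]
```

Emit:
arm_command --pt "60 -116 -51 -37 11.5" --pt "60 -116 -51 -37 11.5" --pt "60 -116 -51 -37 11.5" --pt "60 -116 -51 -37 11.5" --pt "60 -116 -51 -37 11.5" --newtons 30

```text
time: 0.52
position: [0.3369, 0.5088, 0.2445]
tool_rot: [0.917, 3.002, 0.002]
ft_force: [0.2, 0.0, 0.6]
grip_width: 0.729
grip_force: 0.0
```

Emit:
arm_command --pt "60 -124 -27 -37 11.5" --pt "60 -124 -27 -37 11.5" --pt "60 -124 -27 -37 11.5" --pt "60 -124 -27 -37 11.5" --pt "60 -124 -27 -37 11.5"

```text
time: 0.93
position: [0.4234, 0.4186, 0.2809]
tool_rot: [1.21, 2.898, 0.001]
ft_force: [-0.5, 1.1, 1.4]
grip_width: 0.689
grip_force: 0.0
```

Emit:
arm_command --pt "60 -145 -46 0 15" --pt "60 -145 -46 0 15" --pt "60 -145 -46 0 15" --pt "60 -145 -46 0 15" --pt "60 -145 -46 0 15"

```text
time: 1.35
position: [0.493, 0.2803, 0.2796]
tool_rot: [1.581, 2.713, -0.004]
ft_force: [0.4, -1.0, -0.3]
grip_width: 0.692
grip_force: 0.0
```

Emit:
arm_command --pt "60 -152 -7 0 15" --pt "60 -152 -7 0 15" --pt "60 -152 -7 0 15" --pt "60 -152 -7 0 15" --pt "60 -152 -7 0 15"

```text
time: 1.77
position: [0.5623, 0.1452, 0.2794]
tool_rot: [1.921, 2.483, -0.004]
ft_force: [-0.5, -1.0, 0.0]
grip_width: 0.69
grip_force: 0.0
```

Emit:
arm_command --pt "60 -110 -40 0 7.7" --pt "60 -110 -40 0 7.7" --pt "60 -110 -40 0 7.7" --pt "60 -110 -40 0 7.7"

```text
time: 2.1
position: [0.5495, 0.0275, 0.2801]
tool_rot: [2.085, 2.348, -0.004]
ft_force: [1.1, -1.9, -0.2]
grip_width: 0.684
grip_force: 0.0
```

Emit:
arm_command --pt "60 -114 -25 0 7.7" --pt "60 -114 -25 0 7.7" --pt "60 -114 -25 0 7.7" --pt "60 -114 -25 0 7.7"

```text
time: 2.43
position: [0.5388, -0.0885, 0.2801]
tool_rot: [2.237, 2.203, -0.004]
ft_force: [-0.2, -1.3, 0.9]
grip_width: 0.688
grip_force: 0.0
```

Emit:
arm_command --pt "60 -117 -9 0 7.7" --pt "60 -117 -9 0 7.7" --pt "60 -117 -9 0 7.7" --pt "60 -117 -9 0 7.7"

```text
time: 2.77
position: [0.5285, -0.2052, 0.2799]
tool_rot: [2.38, 2.047, -0.005]
ft_force: [-1.0, -0.7, -0.1]
grip_width: 0.687
grip_force: 0.0
```

```bash
python3 -c "
from h import *
plan([(.450,-.341,.25,-14.2),(.450,-.341,.125,-14.2)])"
```

```text
at [ 0.5285 -0.2052  0.2799] -8.59 tilt 0.22
[-146.0, -57.4, 29.9, 5.6]
[0.0, 0.0, 125.0, -0.0]
```

Emit:
arm_command --pt "50 -146 -57 30 5.6" --pt "50 -146 -57 30 5.6" --pt "50 -146 -57 30 5.6" --pt "50 -146 -57 30 5.6" --pt "50 -146 -57 30 5.6"

```text
time: 3.18
position: [0.4485, -0.3404, 0.2487]
tool_rot: [-2.479, -1.929, 0.006]
ft_force: [-0.8, -1.2, 0.3]
grip_width: 0.581
grip_force: 0.0
```

Emit:
arm_command --pt "50 0 0 0 0" --pt "50 0 0 20 0" --pt "50 0 0 30 0" --pt "50 0 0 40 0" --pt "50 0 0 40 0"

```text
time: 3.6
position: [0.4532, -0.3329, 0.2077]
tool_rot: [-2.465, -1.941, 0.002]
ft_force: [-0.4, 0.7, -0.2]
grip_width: 0.573
grip_force: 0.0
```

```bash
python3 - <<'E'
from h import *
plan([(.450,-.341,.125,-14.2)])
im,d,P=cloud("scene");o=cv2.resize(im[215:305,120:230],None,fx=4,fy=4,interpolation=cv2.INTER_CUBIC)
im,d,P=cloud("top");o2=cv2.resize(im[180:240,330:405],None,fx=4.6,fy=6,interpolation=cv2.INTER_CUBIC)
save('pre.png',np.hstack([o,cv2.resize(o2,(350,360))]))
E
```

```text
at [ 0.4532 -0.3329  0.2077] -13.55 tilt 0.25
[-8.6, -1.2, 82.7, 0.7]
```

View pics/pre.png

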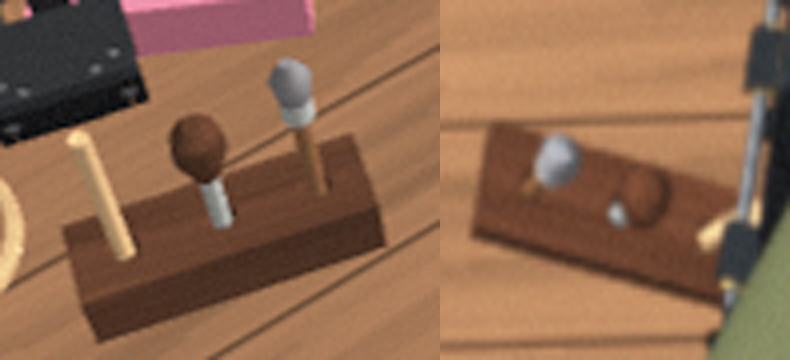

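The gripper is above the dowel, which stands free at (100,195) in the left panel. I'll correct the sideways offset and then descend.

Emit:
arm_command --pt "50 -8.6 -1.2 0 0.7" --pt "50 -8.6 -1.2 0 0.7" --pt "50 -8.6 -1.2 0 0.7"

```text
time: 3.95
position: [0.4494, -0.3452, 0.211]
tool_rot: [2.484, 1.921, 0.001]
ft_force: [0.2, -0.3, -0.0]
grip_width: 0.573
grip_force: 0.0
```

```bash
python3 -c "
from h import *
plan([(.450,-.341,.125,-14.2)])"
```

```text
at [ 0.4494 -0.3452  0.211 ] -14.56 tilt 0.08
[4.2, -0.5, 86.0, -0.4]
```

Emit:
arm_command --pt "50 0 0 0 0" --pt "50 0 0 0 0" --pt "50 0 0 0 0"

```text
time: 4.2
position: [0.4497, -0.3439, 0.2104]
tool_rot: [2.483, 1.925, 0.001]
ft_force: [-1.0, 0.3, -0.3]
grip_width: 0.578
grip_force: 0.0
```

```bash
python3 -c "
from h import *
plan([(.450,-.341,.125,-14.2)])"
```

```text
at [ 0.4497 -0.3439  0.2104] -14.44 tilt 0.02
[2.9, -0.5, 85.4, -0.2]
```

Settled. Now I descend.

Emit:
arm_command --pt "50 2.9 0 25 0" --pt "50 2.9 0 50 0" --pt "50 2.9 0 70 0" --pt "50 2.9 0 80 0" --pt "50 2.9 0 85 0"

```text
time: 4.62
position: [0.4497, -0.3404, 0.1237]
tool_rot: [-2.481, -1.923, 0.002]
ft_force: [0.4, -0.1, -0.1]
grip_width: 0.575
grip_force: 0.0
```

Emit:
arm_command --pt "50 0 0 0 0" --pt "50 0 0 0 0" --pt "30 0 0 0 0" --pt "20 0 0 0 0" --pt "16 0 0 0 0" --newtons 15

```text
time: 5.03
position: [0.4509, -0.3415, 0.1262]
tool_rot: [2.482, 1.924, 0.002]
ft_force: [-0.3, -0.7, 0.3]
grip_width: 0.426
grip_force: 0.0
```

Emit:
arm_command --pt "8 0 0 0 0" --pt "5 0 0 0 0" --pt "5 0 0 0 0" --pt "5 0 0 0 0" --pt "5 0 0 0 0" --newtons 15

```text
time: 5.45
position: [0.4505, -0.3412, 0.1253]
tool_rot: [2.483, 1.924, 0.0]
ft_force: [1.1, -0.2, 0.8]
grip_width: 0.133
grip_force: 15.0
```

```bash
python3 -c "
from h import *
plan([(.450,-.341,.24,-14.2)]);s=get_state();print(s['ft_force'],s['torque'],s['grip_width'],s['grip_force'])"
```

```text
at [ 0.4505 -0.3412  0.1253] -14.45 tilt 0.02
[0.0, -0.5, -114.7, -0.2]
[ 1.0911568 -0.1601565  0.8241414] [-0.06337044  0.02654048 -0.01691463] 0.13257132010003797 14.993480157572776
```

Emit:
arm_command --pt "5 0 0 0 0" --pt "5 0 0 -10 0" --pt "5 0 0 -30 0" --pt "5 0 0 -60 0" --pt "5 0 0 -90 0" --newtons 40

```text
time: 5.87
position: [0.4496, -0.3409, 0.2163]
tool_rot: [-2.482, -1.923, 0.001]
ft_force: [0.4, -0.6, -0.7]
grip_width: 0.123
grip_force: 40.0
```

Emit:
arm_command --pt "5 0 0 -30 0" --pt "5 0 0 -60 0" --pt "5 0 0 -90 0" --pt "5 0 0 -90 0" --pt "5 0 0 -90 0"

```text
time: 6.28
position: [0.4509, -0.342, 0.3076]
tool_rot: [2.481, 1.922, 0.003]
ft_force: [-0.1, 0.2, -1.2]
grip_width: 0.127
grip_force: 40.0
```

```bash
python3 - <<'E'
from h import *
plan([(.6426,.0588,.30,9.5)])
s=get_state();print(s['grip_width'],s['grip_force'])
im,d,P=cloud("scene");hsv=cv2.cvtColor(im,cv2.COLOR_RGB2HSV);p,_,_=pose()
m=(np.hypot(P[...,0]-p[0],P[...,1]-p[1])<.04)&(P[...,2]>.15)&(P[...,2]<.29)&(hsv[...,1]>60)&(hsv[...,0]<30)&(hsv[...,2]>120)
q=P[m]
for a in np.arange(.17,.29,.02):
    r=q[(q[:,2]>a)&(q[:,2]<a+.02)]
    if len(r):print(round(a,2),len(r),np.round(np.median(r,0)*1000,1),r[:,2].min())
E
```

```text
at [ 0.4509 -0.342   0.3076] -14.47 tilt 0.23
[145.3, 28.5, 2.5, -8.0]
[140.0, 48.4, 2.5, -8.0]
[131.9, 67.4, 2.5, -8.0]
0.12725660023003807 39.98949386179447
0.19 28 [ 456.9 -343.3  202.1] 0.1944069797393968
0.21 31 [ 456.8 -344.1  221.9] 0.21181775987892304
0.23 34 [ 457.  -343.2  241. ] 0.23056904803622635
0.25 37 [ 455.8 -343.9  260.7] 0.25005103558114483
0.27 35 [ 456.5 -343.8  281. ] 0.27016832858985396
```

Emit:
arm_command --pt "5 30 6 0 -8" --pt "5 65 13 0 -8" --pt "5 100 20 0 -8" --pt "5 130 26 2 -8" --pt "5 145 28.5 2.5 -8"

```text
time: 6.75
position: [0.5153, -0.2022, 0.3006]
tool_rot: [-2.333, -2.098, 0.0]
ft_force: [0.3, 0.3, -0.5]
grip_width: 0.125
grip_force: 40.0
```

Emit:
arm_command --pt "5 35 12 0 -8" --pt "5 70 24 0 -8" --pt "5 105 36 0 -8" --pt "5 130 45 2 -8" --pt "5 140 48.5 2.5 -8"

```text
time: 7.17
position: [0.5786, -0.0681, 0.2977]
tool_rot: [-2.18, -2.256, 0.002]
ft_force: [-0.4, 0.8, -0.7]
grip_width: 0.124
grip_force: 40.0
```

Emit:
arm_command --pt "5 35 18 0 -8" --pt "5 70 36 0 -8" --pt "5 105 54 0 -8" --pt "5 125 64 0 -8" --pt "5 132 67.5 0 -8"

```text
time: 7.58
position: [0.642, 0.0647, 0.2977]
tool_rot: [-2.019, -2.402, 0.003]
ft_force: [-0.2, 0.5, -0.1]
grip_width: 0.126
grip_force: 40.0
```

Emit:
arm_command --pt "5 0 0 0 0" --pt "5 0 0 0 0" --pt "5 0 0 0 0"

```text
time: 7.83
position: [0.6414, 0.0564, 0.3003]
tool_rot: [2.033, 2.394, -0.002]
ft_force: [-1.1, -0.7, 0.1]
grip_width: 0.125
grip_force: 40.0
```

```bash
cat > c.py <<'E'
from h import *
yaw=np.deg2rad(9.6);ex=np.array([np.cos(yaw),np.sin(yaw)]);ey=np.array([-np.sin(yaw),np.cos(yaw)]);C=np.array([.625,.0477])
plan([(.6426,.0588,.255,9.5)]);p,_,_=pose();print('tcp local mm',((p[:2]-C)@ex*1e3).round(1),((p[:2]-C)@ey*1e3).round(1))
for n in("scene","top"):
    im,d,P=cloud(n);hsv=cv2.cvtColor(im,cv2.COLOR_RGB2HSV)
    m=(np.hypot(P[...,0]-p[0],P[...,1]-p[1])<.03)&(P[...,2]>p[2]-.11)&(P[...,2]<p[2]-.02)&(hsv[...,1]>60)&(hsv[...,0]<30)&(hsv[...,2]>120)
    q=P[m]
    cam=np.array(camera_params(n)["extrinsics"])[:2,3]
    for a in np.arange(.15,.3,.03):
        r=q[(q[:,2]>a)&(q[:,2]<a+.03)]
        if len(r)>5:
            c=np.median(r,0)[:2];v=c-cam;c=c+.0053*v/np.linalg.norm(v);print(n,round(a,2),len(r),'axis local',((c-C)@ex*1e3).round(1),((c-C)@ey*1e3).round(1),'lowest',r[:,2].min().round(4))
E
python3 c.py; python3 -c "
from h import *
im,_=get_image('scene');save('over.png',im[120:270,270:400],4)"
```

```text
at [0.6414 0.0564 0.3003] 9.34 tilt 0.09
[2.2, 1.6, 45.3, -0.2]
tcp local mm 17.6 5.8
scene 0.18 28 axis local 18.8 5.4 lowest 0.1907
scene 0.21 44 axis local 18.9 4.9 lowest 0.2101
scene 0.24 46 axis local 18.2 4.7 lowest 0.2409
scene 0.27 15 axis local 18.8 4.6 lowest 0.2707
```

View pics/over.png

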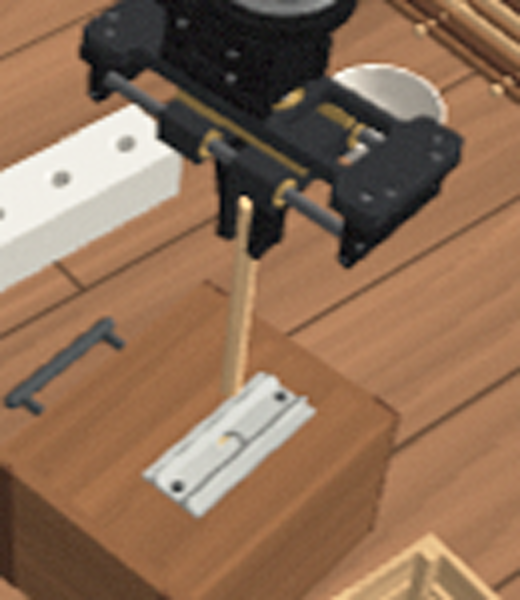

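The dowel hangs upright at (240,300), just above and slightly short of the hole at (232,438). It should move about +3 mm along chest y and +0.7 mm along chest x.

Emit:
arm_command --pt "5 1 0.7 8 0" --pt "5 3 0.7 18 0" --pt "5 3 0.7 27 0" --pt "5 3 0.7 33 0" --pt "5 3 0.7 36 0"

```text
time: 8.4
position: [0.6413, 0.0628, 0.2622]
tool_rot: [-2.027, -2.398, 0.003]
ft_force: [0.3, 0.7, 0.4]
grip_width: 0.124
grip_force: 40.0
```

Emit:
arm_command --pt "5 0 0 0 0" --pt "5 0 0 0 0" --pt "5 0 0 0 0"

```text
time: 8.65
position: [0.6424, 0.0626, 0.2647]
tool_rot: [2.028, 2.398, 0.001]
ft_force: [-0.6, -0.1, -0.1]
grip_width: 0.122
grip_force: 40.0
```

```bash
python3 c.py; python3 -c "
from h import *
im,_=get_image('scene');save('low.png',im[170:260,295:375],6)"
```

```text
at [0.6424 0.0626 0.2647] 9.55 tilt 0.05
[-3.8, -0.5, 9.7, 0.1]
tcp local mm 19.7 11.8
scene 0.15 29 axis local 20.3 10.2 lowest 0.157
scene 0.18 38 axis local 20.7 11.4 lowest 0.1807
scene 0.21 42 axis local 20.4 11.4 lowest 0.2117
scene 0.24 7 axis local 20.7 11.2 lowest 0.2402
```

View pics/low.png

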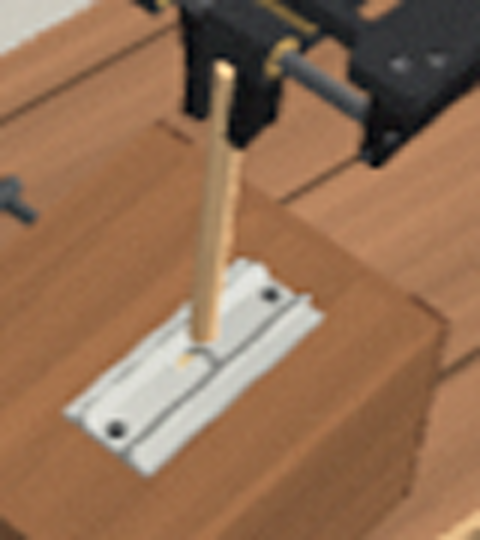

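The dowel's foot at (205,335) is just above the plate, about 3 mm too far along +y of the hole at about (197,362). I'll correct and lower it.

Emit:
arm_command --pt "5 -1.5 -0.4 2 0" --pt "5 -3 -0.8 5 0" --pt "5 -3 -0.8 7 0" --pt "5 -3 -0.8 8 0" --pt "5 -3 -0.8 8 0"

```text
time: 9.22
position: [0.6416, 0.0596, 0.2558]
tool_rot: [-2.028, -2.398, 0.001]
ft_force: [-0.8, -0.0, -0.1]
grip_width: 0.126
grip_force: 40.0
```

Emit:
arm_command --pt "5 0 0 0 0" --pt "5 0 0 0 0" --pt "5 0 0 1 0" --pt "5 0 0 2 0" --pt "5 0 0 2 0"

```text
time: 9.63
position: [0.6418, 0.0597, 0.254]
tool_rot: [-2.028, -2.399, 0.0]
ft_force: [-0.2, 0.6, -0.7]
grip_width: 0.125
grip_force: 40.0
```

```bash
python3 c.py; python3 -c "
from h import *
print(get_state()['ft_force'])"
```

```text
at [0.6418 0.0597 0.254 ] 9.56 tilt 0.01
[-1.0, 0.7, -1.0, 0.1]
tcp local mm 18.5 9.0
scene 0.15 32 axis local 19.6 7.3 lowest 0.1504
scene 0.18 40 axis local 19.8 8.3 lowest 0.1805
scene 0.21 34 axis local 18.7 8.0 lowest 0.2101
[ 0.76055548  0.0769788  -0.75992311]
```

Emit:
arm_command --pt "5 0 0 1 0" --pt "5 0 0 2 0" --pt "5 0 0 3 0" --pt "5 0 0 4 0"

```text
time: 10.07
position: [0.6418, 0.0596, 0.2501]
tool_rot: [-2.029, -2.399, -0.0]
ft_force: [-0.1, 0.9, 1.0]
grip_width: 0.13
grip_force: 40.0
```

Emit:
arm_command --pt "5 0 0 0.5 0" --pt "5 0 0 1 0" --pt "5 0 0 1.5 0" --pt "5 0 0 2 0"

```text
time: 10.4
position: [0.6419, 0.0595, 0.2483]
tool_rot: [2.029, 2.399, 0.0]
ft_force: [-0.5, -0.2, -0.3]
grip_width: 0.125
grip_force: 40.0
```

Emit:
arm_command --pt "5 0 0 0.5 0" --pt "5 0 0 1 0" --pt "5 0 0 1.5 0"

```text
time: 10.65
position: [0.6419, 0.0596, 0.2467]
tool_rot: [2.029, 2.399, 0.0]
ft_force: [0.1, -0.3, 0.1]
grip_width: 0.123
grip_force: 40.0
```

Emit:
arm_command --pt "5 0 0 0.3 0" --pt "5 0 0 0.6 0" --pt "5 0 0 1 0"

```text
time: 10.9
position: [0.6419, 0.0596, 0.2458]
tool_rot: [2.029, 2.399, 0.0]
ft_force: [0.5, -0.8, -0.1]
grip_width: 0.124
grip_force: 40.0
```

Emit:
arm_command --pt "5 0 0 0.7 0" --pt "5 0 0 1.4 0" --pt "5 0 0 2.1 0" --pt "5 0 0 3 0"

```text
time: 11.23
position: [0.6419, 0.0596, 0.2427]
tool_rot: [2.029, 2.399, 0.0]
ft_force: [-0.1, -0.5, 0.3]
grip_width: 0.123
grip_force: 40.0
```

Emit:
arm_command --pt "5 0 0 1 0" --pt "5 0 0 2 0" --pt "5 0 0 3 0" --pt "5 0 0 4 0" --pt "5 0 0 5 0"

```text
time: 11.65
position: [0.6419, 0.0596, 0.2377]
tool_rot: [2.029, 2.399, 0.0]
ft_force: [0.0, 0.2, -0.3]
grip_width: 0.122
grip_force: 40.0
```

In the hole. I'll continue down to the pad.

Emit:
arm_command --pt "5 0 0 1 0" --pt "5 0 0 2 0" --pt "5 0 0 3 0" --pt "5 0 0 4 0" --pt "5 0 0 5 0"

```text
time: 12.07
position: [0.6418, 0.0596, 0.2327]
tool_rot: [-2.029, -2.399, -0.0]
ft_force: [-0.8, -0.2, 0.2]
grip_width: 0.125
grip_force: 40.0
```

Emit:
arm_command --pt "5 0 0 1 0" --pt "5 0 0 2 0" --pt "5 0 0 3 0" --pt "5 0 0 4 0" --pt "5 0 0 5 0"

```text
time: 12.48
position: [0.6419, 0.0596, 0.2277]
tool_rot: [2.029, 2.399, 0.0]
ft_force: [0.9, 0.8, -0.7]
grip_width: 0.124
grip_force: 40.0
```

Emit:
arm_command --pt "5 0 0 0.7 0" --pt "5 0 0 1.4 0" --pt "5 0 0 2.1 0" --pt "5 0 0 3 0" --pt "5 0 0 4 0"

```text
time: 12.9
position: [0.6419, 0.0596, 0.2237]
tool_rot: [2.029, 2.399, 0.0]
ft_force: [-0.6, -0.5, 0.4]
grip_width: 0.119
grip_force: 40.0
```

Emit:
arm_command --pt "5 0 0 0.8 0" --pt "5 0 0 1.6 0" --pt "5 0 0 2.4 0" --pt "5 0 0 3.2 0" --pt "5 0 0 4 0"

```text
time: 13.32
position: [0.6428, 0.0595, 0.2221]
tool_rot: [2.028, 2.397, 0.004]
ft_force: [-0.4, -0.6, 8.2]
grip_width: 0.125
grip_force: 40.0
```

Emit:
arm_command --pt "5 0 0 0.8 0" --pt "5 0 0 1.6 0" --pt "5 0 0 2.4 0" --pt "5 0 0 3.2 0" --pt "5 0 0 4 0"

```text
time: 13.73
position: [0.6428, 0.0595, 0.2183]
tool_rot: [2.027, 2.397, 0.005]
ft_force: [-0.5, -0.3, 9.1]
grip_width: 0.128
grip_force: 40.0
```

Emit:
arm_command --pt "5 0 0 0.8 0" --pt "5 0 0 1.6 0" --pt "5 0 0 2.4 0" --pt "5 0 0 3.2 0" --pt "5 0 0 4 0"

```text
time: 14.15
position: [0.6427, 0.0596, 0.2136]
tool_rot: [2.028, 2.397, 0.004]
ft_force: [0.5, -0.2, 6.0]
grip_width: 0.123
grip_force: 40.0
```

Emit:
arm_command --pt "5 0 0 0.5 0" --pt "5 0 0 1.2 0" --pt "5 0 0 1.5 0" --pt "5 0 0 1.5 0" --pt "5 0 0 1.5 0"

```text
time: 14.57
position: [0.6426, 0.0596, 0.2121]
tool_rot: [2.028, 2.397, 0.003]
ft_force: [-0.8, 0.4, 6.6]
grip_width: 0.124
grip_force: 40.0
```

Emit:
arm_command --pt "5 0 0 0 0" --pt "5 0 0 0 0" --pt "5 0 0 0 0" --pt "5 0 0 0 0" --pt "5 0 0 0 0"

```text
time: 14.98
position: [0.6427, 0.0596, 0.2122]
tool_rot: [2.028, 2.397, 0.004]
ft_force: [-0.8, 0.1, 6.1]
grip_width: 0.122
grip_force: 40.0
```

```bash
cat > hd.py <<'E'
from h import *
# handle: dark points at z~.1 in front of chest, local chest x relative to chest centre (shut: -115)
yaw=np.deg2rad(9.6);ex=np.array([np.cos(yaw),np.sin(yaw)]);ey=np.array([-np.sin(yaw),np.cos(yaw)]);C=np.array([.625,.0477])
for n in("scene","top"):
    im,d,P=cloud(n);hsv=cv2.cvtColor(im,cv2.COLOR_RGB2HSV);lx,ly=(P[...,:2]-C)@ex,(P[...,:2]-C)@ey
    m=(lx>-.25)&(lx<-.1)&(abs(ly)<.05)&(abs(P[...,2]-.102)<.008)&(hsv[...,1]<90)&(hsv[...,2]<100)
    if m.sum():print(n,m.sum(),'handle local x,y',np.median(lx[m]).round(4),((ly[m].min()+ly[m].max())/2).round(4),'min x',lx[m].min().round(4),'z',np.median(P[m][:,2]).round(4))
    else: print(n,'none')
E
python3 hd.py
```

```text
scene 145 handle local x,y -0.1356 -0.0028 min x -0.1434 z 0.1041
top 45 handle local x,y -0.1417 -0.0246 min x -0.1465 z 0.1051
```

The drawer has sprung ajar, with the handle about 25 mm out. Now I lift the dowel out.

Emit:
arm_command --pt "5 0 0 -3 0" --pt "5 0 0 -10 0" --pt "5 0 0 -20 0" --pt "5 0 0 -30 0" --pt "5 0 0 -40 0"

```text
time: 15.5
position: [0.6416, 0.0596, 0.2509]
tool_rot: [-2.028, -2.398, 0.001]
ft_force: [0.7, -0.1, 0.4]
grip_width: 0.125
grip_force: 40.0
```

Emit:
arm_command --pt "5 0 0 -12 0" --pt "5 0 0 -25 0" --pt "5 0 0 -38 0" --pt "5 0 0 -48 0" --pt "5 0 0 -52 0"

```text
time: 15.92
position: [0.6426, 0.0595, 0.3048]
tool_rot: [2.028, 2.397, 0.004]
ft_force: [0.1, -0.2, -0.6]
grip_width: 0.12
grip_force: 40.0
```

Emit:
arm_command --pt "5 0 0 0 0" --pt "5 0 0 0 0" --pt "5 0 0 0 0"

```text
time: 16.17
position: [0.6415, 0.0596, 0.3014]
tool_rot: [-2.028, -2.398, 0.002]
ft_force: [-0.6, -0.4, -0.9]
grip_width: 0.123
grip_force: 40.0
```

```bash
python3 c.py; python3 hd.py; python3 -c "
from h import *
plan([(.4515,-.339,.305,-14.4)])"
```

```text
at [0.6415 0.0596 0.3014] 9.56 tilt 0.08
[-1.0, 1.0, 46.4, 0.1]
tcp local mm 18.2 9.0
scene 0.18 24 axis local 18.7 7.8 lowest 0.1923
scene 0.21 44 axis local 19.5 8.9 lowest 0.2102
scene 0.24 42 axis local 19.6 7.7 lowest 0.2409
scene 0.27 25 axis local 18.6 7.7 lowest 0.2703
scene 144 handle local x,y -0.1354 -0.0014 min x -0.1441 z 0.1041
top 38 handle local x,y -0.1418 -0.0262 min x -0.1464 z 0.1039
at [0.6416 0.0596 0.3016] 9.55 tilt 0.06
[-120.5, -84.5, -1.1, 8.0]
[-131.1, -67.0, -1.1, 8.0]
[-139.1, -48.1, -1.1, 8.0]
```

Emit:
arm_command --pt "5 -25 -18 -4 8" --pt "5 -55 -39 -4 8" --pt "5 -88 -62 -4 8" --pt "5 -112 -78 -4 8" --pt "5 -120.5 -84.5 -4 8"

```text
time: 16.78
position: [0.5763, -0.0797, 0.3069]
tool_rot: [2.199, 2.242, -0.002]
ft_force: [0.1, -0.7, 0.7]
grip_width: 0.125
grip_force: 40.0
```

Emit:
arm_command --pt "5 -30 -15 0 8" --pt "5 -62 -31 0 8" --pt "5 -96 -49 0 8" --pt "5 -122 -62 0 8" --pt "5 -131 -67 0 8"

```text
time: 17.2
position: [0.5124, -0.2113, 0.3067]
tool_rot: [2.349, 2.084, -0.001]
ft_force: [-0.6, -0.2, -0.1]
grip_width: 0.12
grip_force: 40.0
```

Emit:
arm_command --pt "5 -30 -10 0 8" --pt "5 -65 -22 0 8" --pt "5 -100 -35 0 8" --pt "5 -128 -45 0 8" --pt "5 -138 -48 0 8"

```text
time: 17.62
position: [0.449, -0.3421, 0.3065]
tool_rot: [2.488, 1.916, -0.002]
ft_force: [-0.6, -0.5, 0.3]
grip_width: 0.124
grip_force: 40.0
```

Emit:
arm_command --pt "5 0 0 0 0" --pt "5 0 0 0 0" --pt "5 0 0 0 0" --pt "5 0 0 0 0" --pt "5 0 0 0 0"

```text
time: 18.03
position: [0.4532, -0.3359, 0.306]
tool_rot: [-2.479, -1.928, -0.001]
ft_force: [0.2, -0.2, -0.5]
grip_width: 0.123
grip_force: 40.0
```

```bash
python3 - <<'E'
from h import *
plan([(.4505,-.3412,.18,-14.4)])
im,d,P=cloud("scene");hsv=cv2.cvtColor(im,cv2.COLOR_RGB2HSV);p,_,_=pose()
m=(np.hypot(P[...,0]-p[0],P[...,1]-p[1])<.04)&(P[...,2]>.15)&(P[...,2]<.29)&(hsv[...,1]>60)&(hsv[...,0]<30)&(hsv[...,2]>120)
q=P[m]
for a in np.arange(.17,.29,.03):
    r=q[(q[:,2]>a)&(q[:,2]<a+.03)]
    if len(r):print(round(a,2),len(r),np.round(np.median(r,0)*1000,1),r[:,2].min())
E
```

```text
at [ 0.4532 -0.3359  0.306 ] -14.25 tilt 0.04
[-5.8, -1.3, 126.0, 0.2]
0.17 13 [ 457.6 -338.3  196. ] 0.19311127253045735
0.2 45 [ 458.5 -337.6  214.6] 0.2022870027791317
0.23 50 [ 458.6 -337.2  243.8] 0.23042016855579217
0.26 56 [ 458.4 -337.4  274.2] 0.26011137159297015
```

Emit:
arm_command --pt "5 -5 -0.8 5 0" --pt "5 -5 -0.8 30 0" --pt "5 -5 -0.8 60 0" --pt "5 -5 -0.8 90 0" --pt "5 -5 -0.8 110 0"

```text
time: 18.5
position: [0.4488, -0.3416, 0.1933]
tool_rot: [-2.481, -1.923, 0.001]
ft_force: [0.1, 0.2, 0.1]
grip_width: 0.123
grip_force: 40.0
```

Emit:
arm_command --pt "5 0 0 6 0" --pt "5 0 0 10 0" --pt "5 0 0 12 0" --pt "5 0 0 12 0" --pt "5 0 0 12 0"

```text
time: 18.92
position: [0.4506, -0.343, 0.1856]
tool_rot: [2.481, 1.923, 0.002]
ft_force: [0.5, -0.2, 1.0]
grip_width: 0.121
grip_force: 40.0
```

```bash
python3 - <<'E'
from h import *
plan([(.4512,-.3405,.180,-14.4)])
im,d,P=cloud("scene");hsv=cv2.cvtColor(im,cv2.COLOR_RGB2HSV);p,_,_=pose()
m=(np.hypot(P[...,0]-p[0],P[...,1]-p[1])<.04)&(P[...,2]>.06)&(P[...,2]<.17)&(hsv[...,1]>60)&(hsv[...,0]<30)&(hsv[...,2]>120)
q=P[m]
for a in np.arange(.05,.17,.03):
    r=q[(q[:,2]>a)&(q[:,2]<a+.03)]
    if len(r):print(round(a,2),len(r),np.round(np.median(r,0)*1000,1),r[:,2].min())
E
```

```text
at [ 0.4506 -0.343   0.1856] -14.45 tilt 0.13
[2.6, -0.1, 5.6, -0.0]
0.05 10 [ 456.2 -343.3   76.5] 0.07144127334510175
0.08 37 [ 456.  -345.1   93.2] 0.0800910321072974
0.11 41 [ 455.4 -344.4  124.4] 0.11032477220744208
0.14 35 [ 456.2 -344.5  153.1] 0.14024395568416725
```

Emit:
arm_command --pt "5 1.5 0.3 0 0" --pt "5 2.5 0.3 4 0" --pt "5 2.5 0.3 8 0" --pt "5 2.5 0.3 12 0" --pt "5 2.5 0.3 14 0"

```text
time: 19.38
position: [0.4505, -0.3397, 0.1694]
tool_rot: [-2.482, -1.924, 0.001]
ft_force: [0.5, -0.1, -0.1]
grip_width: 0.126
grip_force: 40.0
```

Emit:
arm_command --pt "5 0 0 0 0" --pt "5 0 0 1 0" --pt "5 0 0 2.5 0" --pt "5 0 0 4 0" --pt "5 0 0 6 0"

```text
time: 19.8
position: [0.4509, -0.3402, 0.1643]
tool_rot: [2.483, 1.924, 0.0]
ft_force: [0.4, 0.8, -0.3]
grip_width: 0.12
grip_force: 40.0
```

Emit:
arm_command --pt "5 0 0 1 0" --pt "5 0 0 2.5 0" --pt "5 0 0 4 0" --pt "5 0 0 6 0" --pt "5 0 0 8 0"

```text
time: 20.22
position: [0.4509, -0.3401, 0.1561]
tool_rot: [2.483, 1.924, 0.0]
ft_force: [0.2, -0.9, 0.4]
grip_width: 0.128
grip_force: 40.0
```

Emit:
arm_command --pt "5 0 0 3 0" --pt "5 0 0 8 0" --pt "5 0 0 14 0" --pt "5 0 0 19 0" --pt "5 0 0 22 0"

```text
time: 20.63
position: [0.4504, -0.3397, 0.1332]
tool_rot: [-2.482, -1.924, 0.001]
ft_force: [-0.5, 0.2, -0.7]
grip_width: 0.128
grip_force: 40.0
```

Emit:
arm_command --pt "5 0 0 2 0" --pt "5 0 0 3.5 0" --pt "5 0 0 5 0" --pt "5 0 0 6 0" --pt "5 0 0 7 0"

```text
time: 21.05
position: [0.4509, -0.3401, 0.1273]
tool_rot: [2.483, 1.924, 0.0]
ft_force: [-0.4, 0.5, -0.7]
grip_width: 0.125
grip_force: 40.0
```

Emit:
arm_command --pt "5 0 0 0.5 0" --pt "5 0 0 1 0" --pt "5 0 0 1.5 0"

```text
time: 21.3
position: [0.4509, -0.3401, 0.1258]
tool_rot: [2.483, 1.924, 0.0]
ft_force: [0.2, 0.6, 0.1]
grip_width: 0.125
grip_force: 40.0
```

Within 0.5 mm of the floor. I release gently, then rise.

Emit:
arm_command --pt "5 0 0 0.4 0" --pt "14 0 0 0.4 0" --pt "20 0 0 0.4 0" --pt "30 0 0 0.4 0" --pt "40 0 0 0.4 0" --newtons 10

```text
time: 21.72
position: [0.4509, -0.3401, 0.1254]
tool_rot: [2.483, 1.924, 0.0]
ft_force: [0.9, -0.1, 0.5]
grip_width: 0.3
grip_force: 0.0
```

Emit:
arm_command --pt "45 0 0 0 0" --pt "45 0 0 0 0" --pt "45 0 0 0 0" --pt "45 0 0 0 0"

```text
time: 22.05
position: [0.4508, -0.3401, 0.1254]
tool_rot: [2.483, 1.924, 0.0]
ft_force: [0.2, 0.3, 0.7]
grip_width: 0.496
grip_force: 0.0
```

Emit:
arm_command --pt "45 0 0 -8 0" --pt "45 0 0 -30 0" --pt "45 0 0 -60 0" --pt "45 0 0 -90 0" --pt "45 0 0 -110 0"

```text
time: 22.47
position: [0.4514, -0.3409, 0.2388]
tool_rot: [2.481, 1.922, 0.002]
ft_force: [0.1, -0.2, 0.7]
grip_width: 0.517
grip_force: 0.0
```

```bash
python3 - <<'E'
from h import *
yaw=np.deg2rad(9.6);ex=np.array([np.cos(yaw),np.sin(yaw)]);ey=np.array([-np.sin(yaw),np.cos(yaw)]);C=np.array([.625,.0477])
im,d,P=cloud("scene");hsv=cv2.cvtColor(im,cv2.COLOR_RGB2HSV);p,_,_=pose()
m=(np.hypot(P[...,0]-.45,P[...,1]+.341)<.03)&(P[...,2]>.055)&(P[...,2]<.19)&(hsv[...,1]>60)&(hsv[...,0]<30)&(hsv[...,2]>120)
q=P[m]
for a in np.arange(.05,.18,.03):
    r=q[(q[:,2]>a)&(q[:,2]<a+.03)]
    if len(r):print(round(a,2),len(r),np.round(np.median(r,0)*1000,1),r[:,2].max())
hsh=C-.138*ex+.0*ey; print('handle',hsh)
plan([(.53,-.2,.25,-8),(*hsh,.22,9.6)])
o=cv2.resize(im[215:305,120:230],None,fx=3.5,fy=3.5);o2=cv2.resize(im[180:270,250:360],None,fx=3.5,fy=3.5);save('rel.png',np.hstack([o,o2]))
E
python3 hd.py
```

```text
0.05 31 [ 455.2 -341.5   66.3] 0.07937395032144978
0.08 36 [ 455.9 -341.2   95.6] 0.10928709420495009
0.11 36 [ 456.  -341.6  123.8] 0.1394872308249726
0.14 50 [ 455.1 -341.2  155.6] 0.16989290847900418
0.17 11 [ 450.7 -340.7  171.5] 0.17435549794358296
handle [0.48893255 0.02468591]
at [ 0.4529 -0.3421  0.2422] -14.47 tilt 0.51
[78.4, 19.6, -3.9, -3.2]
[77.2, 24.0, -3.9, -3.2]
[108.4, -36.0, 15.0, -8.8]
[112.6, -19.0, 15.0, -8.8]
scene 146 handle local x,y -0.1352 -0.002 min x -0.1446 z 0.1044
top 88 handle local x,y -0.1417 -0.0011 min x -0.1469 z 0.1047
```

View pics/rel.png

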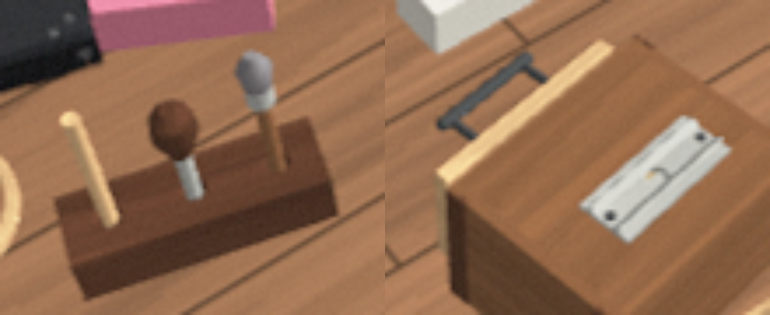

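The dowel is back upright in its hole at (90,170), its neighbours are undisturbed, and the drawer is ajar with the handle at (485,92). I'll go to the handle.

Emit:
arm_command --pt "24 30 7 0 -3" --pt "24 60 15 0 -3" --pt "24 78 20 0 -3" --pt "24 78 20 0 -3" --pt "24 78 20 0 -3"

```text
time: 23.03
position: [0.4897, -0.2679, 0.2341]
tool_rot: [-2.427, -1.991, 0.002]
ft_force: [-0.8, -0.5, 0.3]
grip_width: 0.297
grip_force: 0.0
```

Emit:
arm_command --pt "24 30 9 0 -3" --pt "24 60 18 0 -3" --pt "24 77 24 0 -3" --pt "24 77 24 0 -3" --pt "24 77 24 0 -3"

```text
time: 23.45
position: [0.5279, -0.1992, 0.2346]
tool_rot: [-2.378, -2.052, 0.003]
ft_force: [0.4, -0.8, -0.6]
grip_width: 0.274
grip_force: 0.0
```

Emit:
arm_command --pt "24 36 -12 5 -9" --pt "24 72 -24 10 -9" --pt "24 108 -36 15 -9" --pt "24 108 -36 15 -9" --pt "24 108 -36 15 -9"

```text
time: 23.87
position: [0.5077, -0.0866, 0.2199]
tool_rot: [-2.208, -2.233, 0.001]
ft_force: [-0.3, 0.1, -0.4]
grip_width: 0.277
grip_force: 0.0
```

Emit:
arm_command --pt "24 36 -6 5 -9" --pt "24 72 -12 10 -9" --pt "24 105 -18 15 -9" --pt "24 112 -19 15 -9" --pt "24 112 -19 15 -9"

```text
time: 24.28
position: [0.4884, 0.0251, 0.205]
tool_rot: [-2.027, -2.4, 0.001]
ft_force: [1.2, -0.8, -0.3]
grip_width: 0.277
grip_force: 0.0
```

Emit:
arm_command --pt "24 0 0 0 0" --pt "24 0 0 0 0" --pt "24 0 0 0 0" --pt "24 0 0 0 0" --pt "24 0 0 0 0"

```text
time: 24.7
position: [0.4889, 0.0239, 0.2055]
tool_rot: [2.031, 2.396, 0.0]
ft_force: [0.7, -0.2, 0.2]
grip_width: 0.273
grip_force: 0.0
```

```bash
python3 -c "
from h import *
a=np.deg2rad(9.6);ex=np.array([np.cos(a),np.sin(a)]);ey=np.array([-np.sin(a),np.cos(a)]);h=np.array([.625,.0477])-.139*ex-.001*ey
plan([(*h,.16,9.6)])"
```

```text
at [0.4889 0.0239 0.2055] 9.43 tilt 0.02
[-0.2, -0.8, 45.5, -0.2]
```

Emit:
arm_command --pt "24 0 -0.8 10 0" --pt "24 0 -0.8 30 0" --pt "24 0 -0.8 50 0" --pt "24 0 -0.8 65 0" --pt "24 0 -0.8 72 0"

```text
time: 25.12
position: [0.486, 0.0246, 0.1306]
tool_rot: [-2.027, -2.397, 0.005]
ft_force: [0.2, -0.3, -0.1]
grip_width: 0.278
grip_force: 0.0
```

Emit:
arm_command --pt "24 0 0 5 0" --pt "24 0 0 10 0" --pt "24 0 0 15 0" --pt "24 0 0 20 0" --pt "24 0 0 25 0"

```text
time: 25.53
position: [0.4883, 0.0251, 0.1085]
tool_rot: [2.028, 2.398, 0.002]
ft_force: [-0.3, 0.6, 0.6]
grip_width: 0.28
grip_force: 0.0
```

Emit:
arm_command --pt "24 0 0 4 0" --pt "24 0 0 8 0" --pt "24 0 0 8 0" --pt "24 0 0 8 0"

```text
time: 25.87
position: [0.4877, 0.025, 0.1002]
tool_rot: [-2.029, -2.399, 0.0]
ft_force: [-0.2, -0.4, 0.7]
grip_width: 0.273
grip_force: 0.0
```

Emit:
arm_command --pt "16 0 0 0 0" --pt "10 0 0 0 0" --pt "4 0 0 0 0" --pt "4 0 0 0 0" --pt "4 0 0 0 0" --newtons 12

```text
time: 26.28
position: [0.4879, 0.025, 0.1005]
tool_rot: [2.029, 2.399, 0.0]
ft_force: [0.9, 0.3, 0.3]
grip_width: 0.061
grip_force: 0.0
```

Emit:
arm_command --pt "4 0 0 0 0" --pt "4 0 0 0 0"

```text
time: 26.45
position: [0.4879, 0.025, 0.1004]
tool_rot: [2.029, 2.399, 0.0]
ft_force: [-0.2, 1.1, 0.7]
grip_width: 0.052
grip_force: 0.0
```

```bash
python3 - <<'E'
from h import *
s=get_state();print(s['grip_width'],s['grip_force'],s['ft_force'])
a,_=get_image("scene");b,_=get_image("top")
o=cv2.resize(a[165:265,245:345],None,fx=4,fy=4,interpolation=cv2.INTER_CUBIC);o2=cv2.resize(b[140:240,220:320],None,fx=4,fy=4,interpolation=cv2.INTER_CUBIC);save('pin.png',np.hstack([o,o2]))
E
python3 hd.py
```

```text
0.0519068661091993 0.0 [-0.20536255  1.07197734  0.68065615]
scene 91 handle local x,y -0.1354 -0.0065 min x -0.1448 z 0.1035
top none
```

View pics/pin.png

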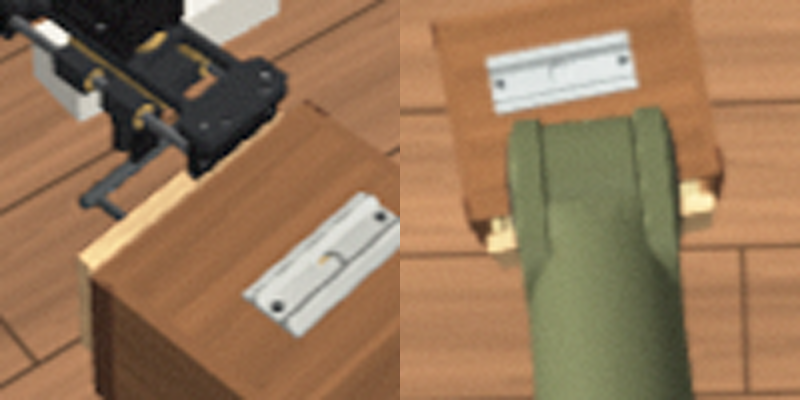

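The picture shows the fingers at the bar, ending at about (140,158), but with no grip force. I'll project known points to check which side of the bar they are on.

```bash
python3 - <<'E'
from h import *
p,y,Rm=pose();pr=camera_params("scene");K=np.array(pr["intrinsics"]);T=np.linalg.inv(pr["extrinsics"])
def px(w):
    c=T[:3,:3]@w+T[:3,3];u=K@c;u=u[:2]/u[2];return ((u-[245,165])*4).round(0)
for n,o in dict(tcp=[0,0,0],tip=[0,0,.014],tip_yp=[0,.018,.014],tip_yn=[0,-.018,.014],x_yp=[.0095,.018,.014],base_yp=[0,.018,-.05]).items(): print(n,px(p+Rm@np.array(o)))
a=np.deg2rad(9.6);ex=np.array([np.cos(a),np.sin(a),0]);ey=np.array([-np.sin(a),np.cos(a),0]);C=np.array([.625,.0477,.1])
for t in(-.045,0,.045):
    print('bar',t,px(C-.139*ex+t*ey))
# bar cross-section from depth, local x of top-surface points vs z in both views (saved before contact not available -> current scene)
im,d,P=cloud("scene");hsv=cv2.cvtColor(im,cv2.COLOR_RGB2HSV);q=P-[.625,.0477,0];lx,ly=q@ex,q@ey
m=(lx>-.17)&(lx<-.1)&(ly>-.05)&(ly<-.012)&(P[...,2]>.085)&(P[...,2]<.12)&(hsv[...,1]<90)&(hsv[...,2]<110)
for X,Y,Z in sorted(zip(lx[m]*1e3,ly[m]*1e3,P[...,2][m]*1e3),key=lambda t:t[1])[::3]: print(round(X),round(Y),round(Z),end=' | ')
E
```

```text
tcp [134. 161.]
tip [134. 174.]
tip_yp [154. 189.]
tip_yn [115. 160.]
x_yp [164. 181.]
base_yp [154. 126.]
bar -0.045 [ 86. 200.]
bar 0 [134. 162.]
bar 0.045 [181. 125.]
-135 -50 103 | -143 -46 102 | -133 -45 105 | -134 -44 100 | -121 -43 106 | -140 -41 108 | -126 -41 103 | -116 -40 103 | -135 -40 103 | -135 -39 106 | -122 -38 104 | -134 -37 101 | -139 -35 103 | -134 -33 102 | -135 -31 111 | -140 -30 106 | -136 -27 107 | -137 -23 103 | -134 -21 103 | -136 -20 105 | -135 -17 107 | -133 -15 107 | -136 -12 106 |
```

```bash
python3 - <<'E'
from h import *
a=np.deg2rad(9.6);ex=np.array([np.cos(a),np.sin(a),0]);ey=np.array([-np.sin(a),np.cos(a),0])
im,d,P=cloud("scene");hsv=cv2.cvtColor(im,cv2.COLOR_RGB2HSV);q=P-[.625,.0477,0];lx,ly=(q@ex)*1e3,(q@ey)*1e3
for r in range(188,216,2):
    print(r,' '.join('%4d,%3d,%3d%s'%(lx[r,c],ly[r,c],P[r,c,2]*1e3,'#' if hsv[r,c,2]<110 and hsv[r,c,1]<110 else '.') for c in range(266,292,2)))
E
```

```text
188 -147,-35,191# -251, 69, 24. -132,-35,203# -124,-36,210# -121,-32,209# -118,-28,208# -113,-26,210# -111,-21,208# -102,-24,217.  -95,-24,223#  -90,-22,226#  -85,-21,229#  -80,-19,230#
190 -253, 63, 19. -253, 71, 12.  428,-570,1076# -126,-34,200# -117,-35,207# -112,-34,210# -110,-29,208# -104,-28,212# -103,-22,208#  -98,-20,210#  -89,-23,219#  -82,-24,226#  -77,-22,228#
192 -253, 62, 11. -252, 70,  5. -248, 75,  4. -125,-35,193# -117,-36,201# -109,-37,208# -103,-36,212# -103,-30,207. -102,-23,202. -103,-16,195# -108, -3,181. -213,115,  0#  -74,-25,226#
194 -254, 63,  0. -253, 71, -5. -246, 72,  0. -242, 76,  0. -117,-36,193# -111,-36,198# -103,-37,206. -102,-31,201#  -96,-30,204#  -93,-26,204# -213,106, -1. -206,108,  1.  -68,-32,229#
196 -250, 59, -2. -246, 64, -2. -241, 67, -1. -235, 69,  1. -145, -9,140# -140, -7,143# -102,-37,199# -103,-29,191#  -94,-31,200#  -89,-30,204#  -87,-26,202. -141, 38,104#  -66,-34,225#
198 -245, 54, -3. -238, 55,  1. -234, 60,  0. -229, 64,  1. -144,-10,134# -140, -7,135# -130, -9,145# -126, -7,146# -126,  0,140# -129, 10,129#  -82,-30,202#  -78,-27,2
[... 807 characters left out ...]
5. -140,-22,107# -139,-16,103# -134,-13,104# -135, -5, 97# -186, 54,  0. -181, 57,  2. -179, 63,  0. -174, 66,  0. -169, 70,  1. -101,  4,116.
210 -210, 20,  0. -207, 25, -1. -141,-29,104# -136,-26,106# -135,-20,101# -133,-15, 99. -184, 43,  2. -184, 51, -4. -179, 55, -3. -176, 60, -4. -170, 62, -1. -102, -2,114.  -97,  0,115.
212 -206, 16,  0. -140,-37,104# -135,-35,106# -134,-28,101# -191, 34, -4. -185, 36, -1. -183, 42, -4. -174, 41,  4. -173, 48, -1. -167, 51,  0.  -99,-12,118.  -95, -9,118.  -93, -3,114.
214 -137,-47,106# -136,-41,103# -130,-39,106# -187, 21,  1. -182, 25,  1. -178, 29,  2. -177, 36, -3. -171, 38,  0. -166, 41,  1.  -98,-20,117.  -93,-18,119.  -92,-12,115.  -89, -8,114.
```

The depth shows the closed fingers end at z ≈ 0.11, just above the bar, so they closed over it. I'll reopen and go lower, checking the force.

Emit:
arm_command --pt "24 0 0 -3 0" --pt "24 0 0 -3 0" --pt "24 0 0 -3 0" --pt "24 0 0 -3 0" --pt "24 0 0 -3 0"

```text
time: 27.17
position: [0.4878, 0.025, 0.1034]
tool_rot: [2.029, 2.399, 0.0]
ft_force: [-0.7, 0.1, 0.8]
grip_width: 0.257
grip_force: 0.0
```

Emit:
arm_command --pt "24 0 0 2 0" --pt "24 0 0 4 0" --pt "24 0 0 6 0" --pt "24 0 0 8 0" --pt "24 0 0 9 0"

```text
time: 27.58
position: [0.4876, 0.025, 0.0939]
tool_rot: [-2.029, -2.398, 0.001]
ft_force: [-0.3, 0.2, 0.2]
grip_width: 0.274
grip_force: 0.0
```

Emit:
arm_command --pt "24 0 0 1 0" --pt "24 0 0 2 0" --pt "24 0 0 3 0" --pt "24 0 0 4 0" --pt "24 0 0 5 0"

```text
time: 28.0
position: [0.4879, 0.025, 0.0893]
tool_rot: [2.029, 2.399, 0.0]
ft_force: [0.1, 0.3, 0.7]
grip_width: 0.273
grip_force: 0.0
```

```bash
cat > f.py <<'E'
from h import *
p,y,_=pose();print(p,y)
a=np.deg2rad(9.6);ex=np.array([np.cos(a),np.sin(a),0]);ey=np.array([-np.sin(a),np.cos(a),0])
im,d,P=cloud("scene");hsv=cv2.cvtColor(im,cv2.COLOR_RGB2HSV);q=P-[.625,.0477,0];lx,ly=(q@ex)*1e3,(q@ey)*1e3
for r in range(192,216,2):
    print(r,' '.join('%4d,%3d,%3d%s'%(lx[r,c],ly[r,c],P[r,c,2]*1e3,'#' if hsv[r,c,2]<110 and hsv[r,c,1]<110 else '.') for c in range(268,292,2)))
E
python3 f.py
```

```text
[0.48785096 0.02498763 0.08932641] 9.554332250404082
192 -251, 69,  6. -160, -9,144# -153, -8,149# -119,-34,198# -115,-31,198# -112,-27,197# -108,-24,198# -104,-22,200. -100,-19,200#  -88,-24,213#  -83,-23,217#  -80,-19,216#
194 -250, 67,  0. -159, -9,137# -156, -6,137# -118,-35,191# -110,-36,198# -107,-32,198# -103,-30,199#  -99,-26,199#  -97,-22,198#  -94,-18,196#  -82,-23,211#  -75,-24,217#
196 -245, 63, -1. -239, 65,  1. -153, -8,133# -116,-37,187# -108,-38,194# -104,-36,196#  -98,-34,199#  -97,-29,196#  -94,-25,195.  -94,-18,190#  -93,-12,185#  -71,-29,217#
198 -241, 58, -2. -235, 61,  0. -152, -9,127# -148, -6,127# -110,-37,184# -103,-37,191#  -96,-37,196#  -93,-33,195.  -91,-28,193.  -93,-19,183# -112,  8,145#  -66,-33,217#
200 -233, 51,  0. -228, 54,  1. -157, -5,112# -149, -5,117# -149,  1,111# -103,-37,183#  -96,-37,189#  428,-570,1076.  -87,-33,193#  -83,-30,193#  -81,-24,190#  -64,-35,213#
202 -229, 47, -2. -221, 47,  4. -155, -7,107# -150, -4,107# -211, 62,  0. -205, 65,  2. -125, -8,132#  -93,-33,180# -114, -4,138#  -80,-32,190#  -76,-30,191#  -72,-27,192#
204 -222, 40,
[... 318 characters left out ...]
172, 80, -1.
208 -210, 28,  2. -204, 31,  5. -141,-22,106# -137,-18,107# -135,-13,104# -132, -8,101# -124, -8,108# -119, -6,111# -115, -3,111. -175, 67,  0. -168, 69,  2. -102,  5,115.
210 -204, 22,  3. -141,-29,104# -136,-27,107# -133,-22,105# -133,-14, 98. -183, 42,  4. -179, 47,  3. -117, -9,107. -172, 56,  1. -168, 60,  0.  -99, -4,118.  -97,  0,115.
212 -141,-36,103# -136,-33,104# -135,-27, 99# -189, 31,  0. -184, 35,  0. -177, 36,  5. -175, 42,  2. -172, 48,  0. -169, 53, -2. -100,-11,115.  -94,-10,119.  -93, -3,114.
214 -135,-42,104# -132,-37,103# -190, 24, -3. -186, 28, -3. -179, 30,  0. -175, 34,  0. -170, 37,  2. -164, 39,  4.  -99,-19,115.  -95,-16,116.  -91,-13,117.  -90, -6,112.
```

The fingers straddle the bar (−125 and −149 around −139), but their tips are still at z ≈ 0.105. I'll lower by 18 mm.

Emit:
arm_command --pt "24 0 0 1.5 0" --pt "24 0 0 3 0" --pt "24 0 0 5 0" --pt "24 0 0 7 0" --pt "24 0 0 9 0"

```text
time: 28.47
position: [0.4878, 0.025, 0.0801]
tool_rot: [-2.029, -2.399, -0.0]
ft_force: [-1.5, -0.1, 0.5]
grip_width: 0.273
grip_force: 0.0
```

Emit:
arm_command --pt "24 0 0 2 0" --pt "24 0 0 4 0" --pt "24 0 0 6 0" --pt "24 0 0 8 0" --pt "24 0 0 9 0"

```text
time: 28.88
position: [0.4877, 0.025, 0.071]
tool_rot: [-2.029, -2.399, 0.0]
ft_force: [-0.4, -0.3, -0.4]
grip_width: 0.274
grip_force: 0.0
```

Emit:
arm_command --pt "16 0 0 0 0" --pt "10 0 0 0 0" --pt "4 0 0 0 0" --pt "4 0 0 0 0" --pt "4 0 0 0 0" --newtons 12

```text
time: 29.3
position: [0.4878, 0.025, 0.0714]
tool_rot: [-2.029, -2.399, -0.0]
ft_force: [0.1, -0.7, -0.2]
grip_width: 0.12
grip_force: 12.0
```

Bar gripped. Now I pull along tool −y.

Emit:
arm_command --pt "4 0 0 0 0" --pt "4 0 -2 0 0" --pt "4 0 -6 0 0" --pt "4 0 -11 0 0" --pt "4 0 -16 0 0" --newtons 25

```text
time: 29.72
position: [0.4722, 0.0223, 0.0715]
tool_rot: [2.028, 2.398, 0.001]
ft_force: [3.4, 1.1, -2.3]
grip_width: 0.117
grip_force: 25.0
```

Emit:
arm_command --pt "4 0 -5 0 0" --pt "4 0 -10 0 0" --pt "4 0 -15 0 0" --pt "4 0 -20 0 0" --pt "4 0 -25 0 0"

```text
time: 30.13
position: [0.447, 0.0181, 0.0715]
tool_rot: [2.029, 2.399, 0.001]
ft_force: [3.0, 0.0, -3.0]
grip_width: 0.113
grip_force: 25.0
```

Emit:
arm_command --pt "4 0 -2 0 0" --pt "4 0 -4 0 0" --pt "4 0 -6 0 0" --pt "4 0 -8 0 0" --pt "4 0 -10 0 0"

```text
time: 30.55
position: [0.4375, 0.0165, 0.0715]
tool_rot: [2.029, 2.399, 0.0]
ft_force: [2.8, 0.3, -1.1]
grip_width: 0.112
grip_force: 25.0
```

Emit:
arm_command --pt "4 0 -0.7 0 0" --pt "4 0 -1.4 0 0" --pt "4 0 -2.1 0 0" --pt "4 0 -2.8 0 0" --pt "4 0 -3.5 0 0"

```text
time: 30.97
position: [0.4341, 0.016, 0.0714]
tool_rot: [2.029, 2.399, 0.0]
ft_force: [2.2, 1.1, -1.2]
grip_width: 0.12
grip_force: 25.0
```

Emit:
arm_command --pt "4 0 -0.7 0 0" --pt "4 0 -1.4 0 0" --pt "4 0 -2.1 0 0" --pt "4 0 -2.8 0 0" --pt "4 0 -3.5 0 0"

```text
time: 31.38
position: [0.4333, 0.0158, 0.0715]
tool_rot: [2.026, 2.396, 0.007]
ft_force: [12.5, 2.4, -10.4]
grip_width: 0.119
grip_force: 25.0
```

The force rise and 55 mm of pull show the drawer is at its stop. I ease off, release and lift straight up.

Emit:
arm_command --pt "4 0 1 0 0" --pt "4 0 2 0 0" --pt "12 0 2 0 0" --pt "18 0 2 0 0" --pt "24 0 2 0 0"

```text
time: 31.8
position: [0.4312, 0.0154, 0.071]
tool_rot: [-2.028, -2.397, 0.003]
ft_force: [0.4, 0.4, 0.6]
grip_width: 0.21
grip_force: 0.0
```

Emit:
arm_command --pt "24 0 0 0 0" --pt "24 0 0 0 0" --pt "24 0 0 0 0" --pt "24 0 0 0 0"

```text
time: 32.13
position: [0.4323, 0.0156, 0.0713]
tool_rot: [-2.029, -2.398, 0.001]
ft_force: [0.2, 0.3, 0.4]
grip_width: 0.276
grip_force: 0.0
```

Emit:
arm_command --pt "24 0 0 -5 0" --pt "24 0 0 -15 0" --pt "24 0 0 -30 0" --pt "24 0 0 -50 0" --pt "24 0 0 -70 0"

```text
time: 32.55
position: [0.4324, 0.0155, 0.1429]
tool_rot: [2.029, 2.398, -0.0]
ft_force: [1.1, 0.4, -0.5]
grip_width: 0.272
grip_force: 0.0
```

Emit:
arm_command --pt "24 0 0 -30 0" --pt "24 0 0 -60 0" --pt "24 0 0 -80 0" --pt "24 0 0 -80 0" --pt "24 0 0 -80 0"

```text
time: 32.97
position: [0.4335, 0.0158, 0.2233]
tool_rot: [2.028, 2.397, 0.005]
ft_force: [-0.2, -0.1, -0.2]
grip_width: 0.276
grip_force: 0.0
```

```bash
sed -i 's/abs(ly)<.05/abs(ly)<.06/' hd.py; python3 hd.py; python3 - <<'E'
from h import *
s=get_state();print(s['time'],s['position'],s['ft_force'])
im,_=get_image("scene");save('end.png',im,1.4)
E
```

```text
scene 136 handle local x,y -0.1901 -0.0035 min x -0.1973 z 0.1045
top none
33.0667 [0.43205382 0.01559423 0.22095586] [ 0.09353911 -0.36857457 -0.1356225 ]
```

View pics/end.png

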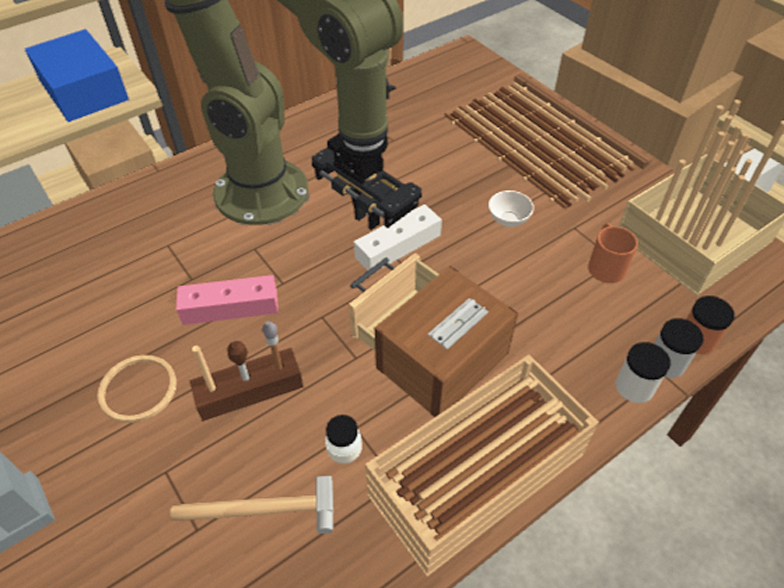

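The picture shows the drawer fully out at (393,295), the dowel upright in the stand at (203,368), and everything else in place with the gripper clear.

```bash
python3 -c "
from bench import close_job
print(close_job())"
```

```text
the job is handed in; nothing more can be done
None
```

The catch was pressed and the drawer sprang ajar, the dowel is back upright in its hole, the drawer is pulled out to its stop, nothing else looks moved in the final image, and the job was handed in at about 33 s.

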